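# Clamp a tube block on a bench mixer with its under-deck knob

### The job

Set the grey tube block down flat on the mixer's deck, between the clamp jaw and the sprung fence, and let go of it. Then gently turn the red-winged knob under the edge of the deck clockwise (seen from above) until you feel the jaw bite and hold the block firmly against the fence, without overtightening: stop when the wing has become about 60 percent harder to push than while it turned freely, and take the hand away. Leave the jar, the bin and the tip box where they are.

Things in the scene. Friction and masses are not known exactly. Their poses are not given: they have to be found in the camera images.
- block_center (a point): Centre (22.5 mm over the underside) of the loose grey tube block with red caps: 56 mm along its x, 100 mm along its y, 45 mm tall, caps 10 mm higher, about 0.32 kg. It starts on the bench to the left or right of the mixer; grasp it from above across its 56 mm width. Either way round along y is good.
- block: The same tube block; origin at the centre of its underside, z up.
- mixer: White bench mixer with aluminium deck 150 (x) x 250 (y) x 12 mm, fixed. Origin under its centre, on the bench; x points level, away from the robot, to the edge with the knob; y along the deck from jaw to fence. Deck top 115 mm over the bench. The body under it ends at x = +30 mm, so the deck overhangs 45 mm at the knob edge, free down to the bench.
- cradle (a point): Point on the deck's top, axes as the mixer's, 20 mm to -x of its middle. Set the block with its centre over it, length along y; about 4 mm stays free at each end, and clear deck at both x sides. At +y is a sprung steel fence, 80 mm wide, 34 mm high; its face, looking to -y, was set by hand 53.8 to 61.8 mm from the point, so the clamp bites anywhere from 0.64 to 1.21 rad.
- jaw: Dark clamp jaw, 50 mm wide, 32 mm high, at the cradle's -y end; origin on the deck, 14 mm behind its rubber face, which looks to +y, 55.2 mm from the cradle point when open. It advances 14 mm per rad of knob. Once block and fence meet, its force climbs by some 200 N per rad, so judge by the force at the wing, not by angle. Wanted: 12 to 40 N, aim for 25 N.
- knob (a joint): Knob angle, rad: 0 open, grows clockwise from above, stop at 1.6; starts at 0 to 0.1. While moving freely it takes 0.55 N m (6.9 N on the wing 80 mm from the axis); each N of jaw grip adds 0.014 N m: 25 N of grip takes 11.2 N in all at 80 mm, 40 N takes 13.9 N. When you stop, the push felt sags, but friction holds the knob. Never push the wing with over 25 N.
- knob_axis (a point): Point on the knob's upright axis at the wing's mid-height, 88 mm over the bench, 5 mm inside the knob edge of the deck (70 mm to +x of the mixer's origin). The black hub, 44 mm across, hangs from the deck's underside.
- wing (a point): Point on the wing's centre line, 80 mm from the knob's axis, at mid-height. The red wing is a bar 12 mm wide, 20 mm tall (78 to 98 mm over the bench), reaching 101 mm (round end) from the axis. It sticks out past the deck edge and is reached straight down. It points 0.7 rad to the +y side of the mixer's x at knob 0 and swings towards -y.
- jar: White lidded jar, 80 mm across, 130 mm tall, loose on the bench, on the side of the mixer away from the block; origin under its centre. Bystander.
- sharps_bin: Yellow bin with red lid, 104 mm across, 118 mm tall, loose; origin under its centre. Bystander.
- tip_box: Blue tip box with clear lid, 75 x 110 mm, 57 mm tall, loose; origin under its centre. Bystander.
There are look-alikes about, which are no part of the job. Leave any orange look-alike of the block alone.

How it is judged (in metres and radians):
On the way, in this order (a step that is already met when the one before it is completed fails the run):
1. the block stands flat in the cradle between jaw and fence, let go, with the clamp still loose (x of block_center in the frame of cradle between -0.015 and 0.015 m and y of block_center in the frame of cradle between -0.012 and 0.018 m and z of block_center in the frame of cradle between 0.0185 and 0.0265 m and angle between the y axis of block_center and the y axis of cradle, either way round below 0.12 rad and angle between block_center's own z axis and vertical below 0.06 rad and contact force between the fingers and block below 0.1 N and contact force between jaw and block below 5 N), for 0.2 s.
2. the jaw grips the block against the fence with at least 12 N (contact force between jaw and block above 12 N), for 0.2 s.
At the end, for the whole second after the job is handed in: Block flat on the deck, lengthwise (within 0.12 rad), within 15 mm of the cradle point across the deck and -12 to +18 mm along it towards the fence; the jaw presses it with over 12 N; all at rest, hand clear of it (x of block_center in the frame of cradle between -0.015 and 0.015 m and y of block_center in the frame of cradle between -0.012 and 0.018 m and z of block_center in the frame of cradle between 0.0185 and 0.0265 m and angle between the y axis of block_center and the y axis of cradle, either way round below 0.12 rad and angle between block_center's own z axis and vertical below 0.06 rad and contact force between the fingers and block below 0.1 N and contact force between jaw and block above 12 N and linear speed of block below 0.01 m/s and velocity of joint knob below 0.05 rad/s and contact force between the fingers and mixer below 0.1 N); the robot touches nothing.
It fails at once if the clamp is overtightened: jaw presses the block with more than 40 N (contact force between jaw and block above 40 N).
It fails at once if the wing is pushed with more than 25 N (contact force between the fingers and knob above 25 N).
It fails at once if the white jar is displaced by more than 20 mm (distance of jar from where it was at the start of the episode above 0.02 m).
It fails at once if the yellow bin is displaced by more than 20 mm (distance of sharps_bin from where it was at the start of the episode above 0.02 m).
It fails at once if the blue tip box is displaced by more than 20 mm (distance of tip_box from where it was at the start of the episode above 0.02 m).
It also fails if it takes over 69 s, if anything falls off the work surface, if the arm or the gripper's body presses on something with over 40 N, if the wrist force passes 120 N, or if a joint passes its speed limit or range.

### The arm

A 6-joint arm with a two-finger parallel gripper is mounted at the origin on the work surface. World frame = base frame: x ahead of the robot, y to its left, z up, the work surface at z = 0. Lengths are in mm, angles in degrees, forces in N, time in s.
With the tool pointing down it reaches from about 300 to 850 mm from the base axis. Payload 4.2 kg.
Tool frame: the origin (TCP) lies between the finger pads; the fingertips stand 11 mm ahead of it and the grasp point (between the pads) lies 8 mm behind it (env.tips_ahead is the distance from the TCP to the fingertips, in mm); z points along the fingers, y is the line along which they close (so a half turn about z gives the same grasp; the last joint's range is limited). The gripper opens to 91 mm and grips with 3 to 60 N. Pads are 32 mm wide; open, the fingers measure 118 mm over their backs; the gripper's body (76 mm by 178 mm) begins 60 mm behind the grasp point.
Start: joints at [71.677, 18.312, 89.639, -0, 72.044, -1.146], TCP at [169.816, 549.367, 224.976] pointing down, gripper open.
Joint ranges: [-177.97, 177.97], [-48.28, 115.42], [12.27, 149.76], [-77.06, 257.06], [2.81, 150.46], [-146.56, 146.56]. Speed limits (degrees/s): [147.25, 147.25, 180, 180, 180, 180].

### API

Orientations are given as [roll, pitch, yaw] about the fixed x, y, z axes, in that order (R = Rz(yaw) Ry(pitch) Rx(roll)).
In Python, from workcell import env, cams gives the robot as it stands.
- The arm moves only by the tool step_arm, never from a script. Its arguments are lists of equal length, an entry for each row: "linear": the shift along the tool's x, y, z in units of 30 cm (1.0 is 30 cm), a list of three; "turn": the turn about the tool's z in units of 360 degrees (1.0 is 360 degrees). In form: {"linear": [[tx, ty, tz], ...], "turn": [turn, ...]}. A call has 1 to 20 rows; each row is the pose to reach, as a shift and turn from the pose commanded when the call began, along the tool's axes at that moment, turning the shorter way round; what a row does not reach only later rows make up. A row lasts 1/8 s, in which the tool goes at most 62.5 mm and 10.7 degrees, less where a joint would pass 70% of its speed; a pose out of reach is approached as far as the arm can. A call with a number of a shift or a turn outside -1 to 1 is refused whole. A call with a gripper value outside its range is refused whole. "fingers" is the closure, from -1 (fully open) to 1 (shut), so that 0 is half open, set as the call begins (left out, the last holds). The fingers move at their own pace and stop on an object; "force" is the grip in N (left out, the last holds). Time passes only in rows, so rows that repeat a pose let the fingers close. It gives the time, the measured TCP pose, the force, the opening and the grip force at its end, in the units of the state.
- env.state(): the state, without advancing time (a new reading comes with each control period).
- cams.grab_frame(name): name is "side" or "top"; returns a dict with "color" (384x512x3 uint8, blue, green, red), "fx", "fy", "cx", "cy" (pixels), "dist" ([k1, k2, p1, p2, k3] as OpenCV has them; the pictures are not rectified), "extrinsics" (4x4, takes a point from camera to world coordinates). Camera axes: x right, y down, z forward; pixel columns grow to the right and rows downward; lengths in mm; the calibration is good to about 2 mm. A picture is of the moment at which its call begins. There is no depth.
- env.job_done(): hands the job in; it is judged then, once.
The state is a dict: "time_s": time; "qpos": joint angles; "qvel": joint speeds; "effort": joint torques, N m; "ee_pos": TCP position; "ee_rot": TCP orientation; "force": force on the tool from outside, world axes, zero at the start; "torque": the same for the moment, N m; "gripper_width": finger opening in mm; "gripper_force": force on a finger pad.
Only numpy, scipy, OpenCV 4.12 (cv2) and the standard library are available. Lean on these libraries where they do the work, as an engineer would, in place of code of your own. Each camera call takes 0.05 s, during which the arm holds its last target. There are 200 camera calls.

## Working session

There is one attempt and no reset: what is moved stays moved. The work goes in short steps, Python scripts to look and compute and a tool call to move; the robot and the scene stay as the last step left them, time stands still between calls to the robot, and variables do not carry over. Pictures are saved under pics/ and viewed, at most 10 in all, crops included, and the job is handed in when it is done.

Besides the shell and the picture viewer there is one more tool, called after "Emit:" as a command line: name --pt "numbers of a row" for each row, then --argument value for the rest. step_arm: Moves the arm, as the interface text tells. Its arguments: {"type":"object","properties":{"linear":{"type":"array"},"turn":{"type":"array"},"fingers":{"type":"number"},"force":{"type":"number"}},"required":["linear","turn"]}

```bash
mkdir -p pics; ls
cat > h.py <<'E'
import numpy as np,cv2
def P(f):
    return np.array([[f['fx'],0,f['cx']],[0,f['fy'],f['cy']],[0,0,1.]]),np.array(f['dist'],float),np.array(f['extrinsics'],float)
def back(f,uv,z):
    K,d,T=P(f);n=cv2.undistortPoints(np.array(uv,float).reshape(-1,1,2),K,d).reshape(-1,2)
    r=np.c_[n,np.ones(len(n))]@T[:3,:3].T;o=T[:3,3];z=np.broadcast_to(z,len(n))
    return o+r*((z-o[2])/r[:,2])[:,None]
def proj(f,X):
    K,d,T=P(f);Ti=np.linalg.inv(T)
    return cv2.projectPoints(np.array(X,float).reshape(-1,1,3),cv2.Rodrigues(Ti[:3,:3])[0],Ti[:3,3],K,d)[0].reshape(-1,2)
E
python3 - <<'E'
from workcell import env,cams
import cv2,pickle
for n in('top','side'):
    f=cams.grab_frame(n);pickle.dump(f,open(n+'.pkl','wb'))
    cv2.imwrite(f'pics/{n}0.png',cv2.resize(f['color'],(800,600),interpolation=cv2.INTER_CUBIC))
    print(n,f['extrinsics'],f['fx'])
print(env.state())
E
```

```text
pics
top [[-5.20096992e-04 -9.96991452e-01  7.75098276e-02  4.63249588e+02]
 [-9.99975971e-01  1.05433497e-03  6.85175646e-03  6.02119494e+01]
 [-6.91286395e-03 -7.75044016e-02 -9.96968044e-01  1.45942488e+03]
 [ 0.00000000e+00  0.00000000e+00  0.00000000e+00  1.00000000e+00]] 413.90246234322683
side [[-9.88214378e-01  7.21833669e-02 -1.34988537e-01  7.27299562e+02]
 [ 1.52206580e-01  5.57213815e-01 -8.16300142e-01  1.13414380e+03]
 [ 1.62941847e-02 -8.27225680e-01 -5.61633487e-01  8.35443738e+02]
 [ 0.00000000e+00  0.00000000e+00  0.00000000e+00  1.00000000e+00]] 494.0180632895076
{'time_s': 0.1, 'qpos': array([ 7.16778886e+01,  1.83471991e+01,  8.97000489e+01, -5.22761252e-04,
        7.20447000e+01, -1.14802310e+00]), 'qvel': array([-0.01672131, -0.10157606, -0.21888193, -0.07566689, -0.03854924,
        0.08097805]), 'effort': array([ 1.17850781e-03, -4.13336885e+01, -2.32510543e+01,  7.29069882e-02,
        4.22117743e-02, -3.10969938e-05]), 'ee_pos': array([169.66586796, 548.93227427, 224.20787054]), 'ee_rot': array([-1.79908061e+02, -1.34527518e-03,  1.62826072e+02]), 'force': array([ 0.10959806, -0.23937375, -0.13753445]), 'torque': array([-0.00285563,  0.00544179,  0.05441853]), 'gripper_force': 0.0, 'gripper_width': 91.26006642895759}
```

View pics/top0.png

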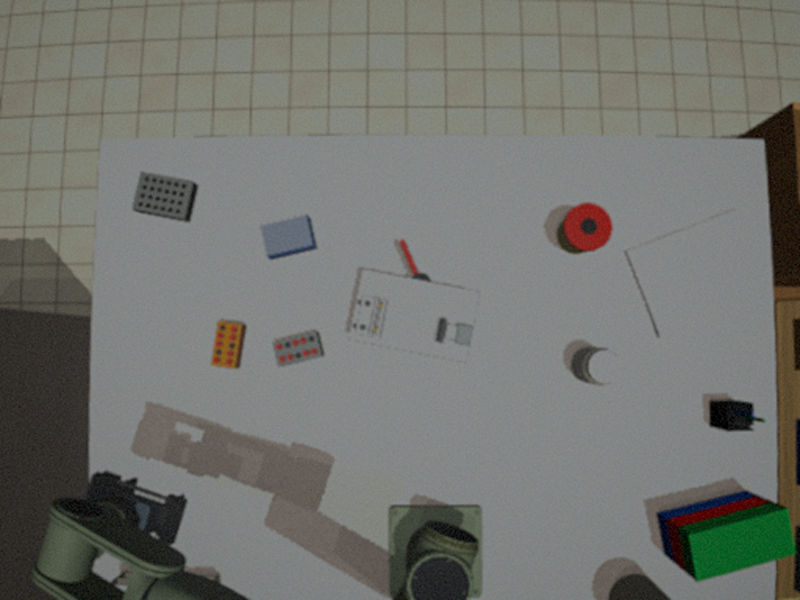

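View pics/side0.png

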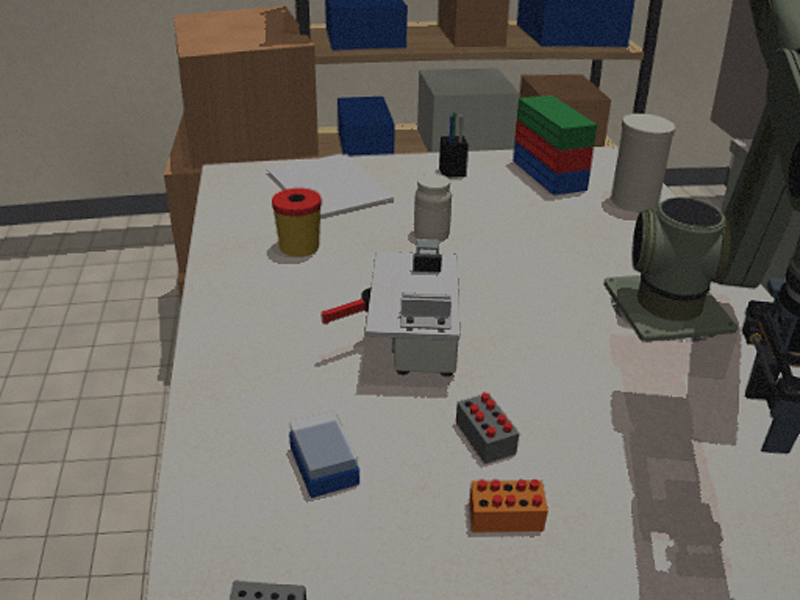

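Candidates in the top picture: grey block with red caps (299,347), orange look-alike (228,344), and a grey rack without caps (165,196). I choose the one at (299,347). The mixer is at (413,315), with its wing tip at (402,241). Next is a close crop of each.

Run:
```python
import cv2,pickle
f=pickle.load(open('top.pkl','rb'));c=f['color'][145:240,165:315]
cv2.imwrite('pics/tc.png',cv2.resize(c,None,fx=5,fy=5,interpolation=cv2.INTER_CUBIC))
f=pickle.load(open('side.pkl','rb'));c=f['color'][145:300,195:340]
cv2.imwrite('pics/sc.png',cv2.resize(c,None,fx=3.8,fy=3.8,interpolation=cv2.INTER_CUBIC))
```

```text
(no output)
```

View pics/tc.png

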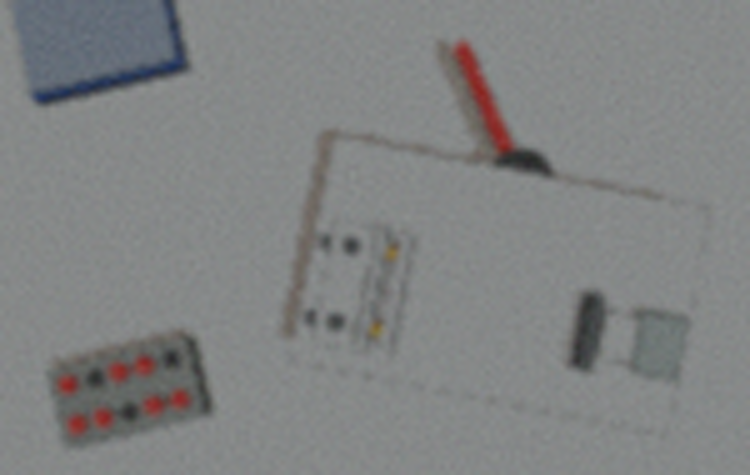

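View pics/sc.png

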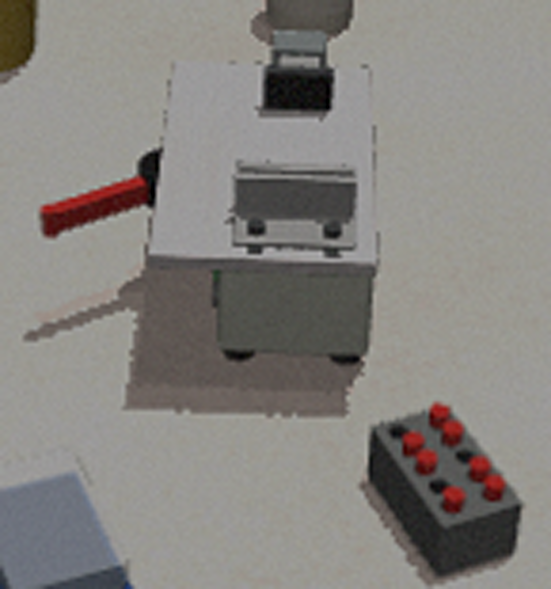

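The top crop confirms the grey, red-capped block at (128,388). The deck corners are about (330,134), (708,205), (663,435) and (287,362), the jaw is at (588,330), the fence at (385,290) and the wing tip at (463,45). I'll fit poses from both views.

```bash
cat > fit.py <<'E'
import numpy as np,pickle
from h import *
from scipy.optimize import least_squares
ft=pickle.load(open('top.pkl','rb'));fs=pickle.load(open('side.pkl','rb'))
T=lambda p:(np.array(p,float)+.5)/5-.5+[165,145]
S=lambda p:(np.array(p,float)+.5)/3.8-.5+[195,145]
def W(p,X):
    c,s=np.cos(p[2]),np.sin(p[2]);X=np.array(X,float);return np.c_[p[0]+c*X[:,0]-s*X[:,1],p[1]+s*X[:,0]+c*X[:,1],X[:,2]]
def fit(obj,obs,p0):
    # free per-camera? report residuals
    def r(p): return np.concatenate([(proj(f,W(p,X))-uv).ravel() for f,X,uv in obs])
    q=least_squares(r,p0);print(obj,q.x[:2].round(1),np.degrees(q.x[2]).round(2),'res px',q.fun.reshape(-1,2).round(1).tolist())
    for o in obs:
        def r1(p): return (proj(o[0],W(p,o[1]))-o[2]).ravel()
        print('  single',np.r_[least_squares(r1,p0).x*[1,1,57.3]].round(1))
    return q.x
# mixer corners, y axis from jaw(-) to fence(+)= image left = world +y ; x away from robot = image up
D=[[75,125,115],[75,-125,115],[-75,-125,115],[-75,125,115]]
if __name__=='__main__':
    print('deck raw',back(ft,T([(330,134),(708,205),(663,435),(287,362)]),115).round(0).tolist())
    m=fit('mixer',[(ft,D,T([(330,134),(708,205),(663,435),(287,362)])),(fs,D,S([(148,260),(172,64),(370,67),(377,264)]))],[560,60,0])
    B=[[28,50,45],[28,-50,45],[-28,-50,45],[-28,50,45]]
    b=fit('block',[(ft,B,T([(50,363),(183,337),(200,410),(68,445)])),(fs,B,S([(447,525),(372,425),(435,402),(520,503)]))],[480,300,.2])
    tipT=back(ft,T([(463,45)]),88)[0];tipS=back(fs,S([(46,212)]),98)[0]
    ax=W(m,[[70,0,88]])[0]
    for t in(tipT,tipS):
        d=t-ax;print('wing tip',t.round(1),'r',np.hypot(*d[:2]).round(1),'ang rel mixer x',(np.arctan2(d[1],d[0])-m[2]).round(3))
    print('axis',ax,'cradle',W(m,[[-20,0,115]]))
    # jaw face/fence face
    c=W(m,[[-20,0,115]])[0]
    for n,p,z in(('jaw top',T([(590,330)]),147),('fence top lines',T([(412,290),(390,290),(368,290)]),149)):
        X=back(ft,p,z)-c;print(n,(X[:,:2]@np.array([[np.cos(m[2]),-np.sin(m[2])],[np.sin(m[2]),np.cos(m[2])]])).round(1).tolist())
    np.save('m.npy',m);np.save('b.npy',b)
E
python3 fit.py
```

```text
deck raw [[620.0, 162.0, 115.0], [573.0, -85.0, 115.0], [424.0, -55.0, 115.0], [471.0, 189.0, 115.0]]
mixer [523.2  53. ] -10.87 res px [[0.1, -0.1], [-0.4, -0.1], [0.3, -0.7], [-0.3, -0.6], [0.0, -0.8], [0.1, -0.7], [0.2, 0.3], [0.8, 0.3]]
  single [521.9  52.8 -10.9]
  single [524.1  53.8 -10.8]
block [453.7 305.6] 15.24 res px [[-0.6, 0.8], [0.8, -1.6], [1.5, -0.3], [-0.2, 0.3], [-1.0, 0.8], [-1.4, 0.3], [2.3, 0.3], [0.9, -0.3]]
  single [453.  306.9  13.1]
  single [453.9 304.5  16.5]
wing tip [682.9  75.   88. ] r 97.6 ang rel mixer x 0.559
wing tip [681.2  78.   98. ] r 97.1 ang rel mixer x 0.594
axis [591.90842028  39.80285874  88.        ] cradle [[503.52375105  56.77784755 115.        ]]
jaw top [[-0.4, -64.0]]
fence top lines [[3.3, 51.5], [0.6, 65.2], [-2.0, 78.9]]
```

```bash
cat > mv.py <<'E'
import numpy as np
def rel(cur,tgt):
    # poses x,y,z,yaw(deg), tool down
    a=np.radians(cur[3]);d=np.array(tgt[:3])-cur[:3]
    t=(-(tgt[3]-cur[3])+180)%360-180
    return (np.array([np.cos(a)*d[0]+np.sin(a)*d[1],np.sin(a)*d[0]-np.cos(a)*d[1],-d[2]])/300).round(4).tolist(),round(t/360,4)
E
python3 - <<'E'
from mv import *
from fit import *
c=[169.8,549.4,225,162.82]
print(rel(c,[453.7,305.6,130,105.2]));print(rel([453.7,305.6,130,105.2],[453.7,305.6,22,105.2]))
m=np.load('m.npy');R=np.array([[np.cos(m[2]),-np.sin(m[2])],[np.sin(m[2]),np.cos(m[2])]]);c=W(m,[[-20,0,115]])[0]
X=back(fs,S([(297,163),(297,176)]),149)-c;print((X[:,:2]@R).round(1).tolist(), 'jaw face top side',((back(fs,S([(297,79)]),147)-c)[:,:2]@R).round(1))
E
```

```text
([-1.1442, -0.4969, 0.3167], 0.1601)
([0.0, 0.0, 0.36], 0.0)
[[0.5, 60.2], [0.3, 75.7]] jaw face top side [[  1.3 -51.6]]
```

Emit:
step_arm --pt "-0.6 -0.25 0" --pt "-0.6 -0.25 0" --pt "-0.6 -0.25 0" --pt "-0.6 -0.25 0" --turn '[0,0,0,0]' --fingers -1 --force 20

```text
time_s: 0.6
ee_pos: [321.8, 422.1, 224.7]
ee_rot: [-179.9, 0.0, 162.5]
force: [0.2, 0.6, -0.3]
gripper_width: 91.5
gripper_force: 0.0
```

Emit:
step_arm --pt "-0.544 -0.247 0.317" --pt "-0.544 -0.247 0.317" --pt "-0.544 -0.247 0.317" --pt "-0.544 -0.247 0.317" --pt "-0.544 -0.247 0.317" --pt "-0.544 -0.247 0.317" --pt "-0.544 -0.247 0.317" --pt "-0.544 -0.247 0.317" --turn '[0.16,0.16,0.16,0.16,0.16,0.16,0.16,0.16]'

```text
time_s: 1.6
ee_pos: [453.3, 306.1, 129.7]
ee_rot: [-180.0, -0.0, 105.3]
force: [-0.2, 0.8, 0.1]
gripper_width: 91.4
gripper_force: 0.0
```

Check from the side before going down.

Run:
```python
from workcell import env,cams
import cv2
f=cams.grab_frame('side')
cv2.imwrite('pics/s1.png',cv2.resize(f['color'][190:340,240:400],None,fx=3.8,fy=3.8,interpolation=cv2.INTER_CUBIC))
```

```text
(no output)
```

View pics/s1.png

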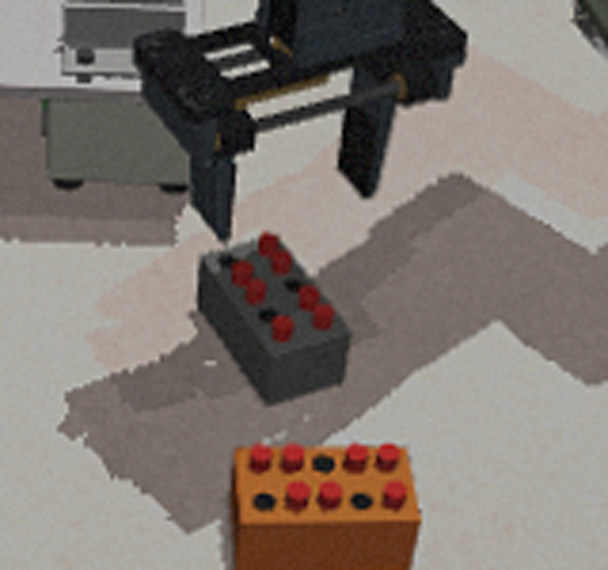

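The open fingers (tips at (225,240) and (370,195)) straddle the block at (275,315), so I descend and grip.

Emit:
step_arm --pt "0 0 0.12" --pt "0 0 0.22" --pt "0 0 0.3" --pt "0 0 0.36" --pt "0 0 0.36" --turn '[0,0,0,0,0]'

```text
time_s: 2.28
ee_pos: [452.7, 305.2, 20.7]
ee_rot: [-179.8, 0.0, 105.3]
force: [-0.1, 0.4, 0.1]
gripper_width: 91.3
gripper_force: 0.0
```

Emit:
step_arm --pt "0 0 0" --pt "0 0 0" --pt "0 0 0" --pt "0 0 0" --pt "0 0 0" --pt "0 0 0" --turn '[0,0,0,0,0,0]' --fingers 1 --force 25

```text
time_s: 3.02
ee_pos: [453.1, 305.3, 22.2]
ee_rot: [-179.9, 0.0, 105.2]
force: [-3.2, -1.2, 6.3]
gripper_width: 55.9
gripper_force: 24.9
```

Run:
```python
from mv import *
print(rel([453.7,305.6,200,105.2],[503.5,58,200,79.13]))
```

```text
([-0.84, -0.0562, -0.0], 0.0724)
```

Emit:
step_arm --pt "0 0 -0.06" --pt "0 0 -0.2" --pt "0 0 -0.35" --pt "0 0 -0.5" --pt "0 0 -0.593" --pt "0 0 -0.593" --turn '[0,0,0,0,0,0]'

```text
time_s: 3.78
ee_pos: [454.8, 306.2, 201.1]
ee_rot: [179.7, -0.1, 105.2]
force: [-0.1, -0.0, -4.5]
gripper_width: 56.0
gripper_force: 24.9
```

Emit:
step_arm --pt "-0.1 -0.01 0" --pt "-0.25 -0.02 0" --pt "-0.42 -0.03 0" --pt "-0.58 -0.04 0" --pt "-0.72 -0.05 0" --pt "-0.8 -0.056 0" --pt "-0.84 -0.056 0" --pt "-0.84 -0.056 0" --pt "-0.84 -0.056 0" --turn '[0.01,0.03,0.05,0.07,0.0724,0.0724,0.0724,0.0724,0.0724]'

```text
time_s: 4.9
ee_pos: [503.3, 58.9, 199.2]
ee_rot: [-179.9, -0.0, 79.2]
force: [0.3, -0.4, -4.1]
gripper_width: 56.0
gripper_force: 24.9
```

Run:
```python
from workcell import env,cams
import cv2,pickle
s=env.state();print(s['ee_pos'],s['ee_rot'],s['force'])
f=cams.grab_frame('side');pickle.dump(f,open('s2.pkl','wb'))
cv2.imwrite('pics/s2.png',cv2.resize(f['color'][100:240,200:330],None,fx=4.2,fy=4.2,interpolation=cv2.INTER_CUBIC))
```

```text
[503.29302789  58.8511122  199.17106712] [-1.79934592e+02 -2.01764086e-02  7.92013926e+01] [ 0.2836505  -0.39412802 -4.07236439]
```

View pics/s2.png

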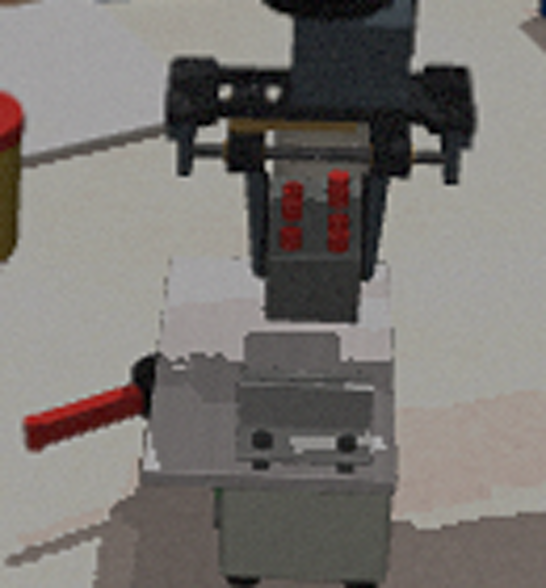

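Run:
```python
from fit import *
f=pickle.load(open('s2.pkl','rb'))
C=lambda p:(np.array(p,float)+.5)/4.2-.5+[200,100]
for m in(np.load('m.npy'),np.array([524.1,53.8,-10.8/57.3])):
    R=np.array([[np.cos(m[2]),-np.sin(m[2])],[np.sin(m[2]),np.cos(m[2])]]);c=W(m,[[-20,0,115]])[0]
    L=lambda p,z:((back(f,C(p),z)-c)[:,:2]@R).round(1).tolist()
    print('top',L([(267,261),(359,264)],222.2),'bot',L([(267,321),(357,322)],177.2),'TCP',(np.array([503.3,58.9])-c[:2])@R)
    # deck near edge now & fence top
    print('deck corner',L([(143,474),(393,478)],115),'fence',L([(305,382),(305,367)],149),'jaw top/bottom',L([(292,335)],147))
```

```text
top [[26.5, 58.3], [-27.0, 58.2]] bot [[25.6, 52.3], [-28.1, 50.0]] TCP [-0.61999641  2.0418619 ]
deck corner [[94.8, 125.7], [-51.5, 121.1]] fence [[1.7, 74.1], [1.9, 57.9]] jaw top/bottom [[10.2, 19.4]]
top [[25.9, 57.3], [-27.7, 57.3]] bot [[24.9, 51.3], [-28.8, 49.1]] TCP [-1.38720408  1.11243057]
deck corner [[94.2, 124.7], [-52.1, 120.3]] fence [[1.1, 73.2], [1.2, 56.9]] jaw top/bottom [[9.4, 18.5]]
```

Emit:
step_arm --pt "0 0 0.04" --pt "0 0 0.08" --pt "0 0 0.1" --pt "0 0 0.12" --pt "0 0 0.13" --pt "0 0 0.13" --turn '[0,0,0,0,0,0]'

```text
time_s: 5.7
ee_pos: [503.7, 57.9, 160.6]
ee_rot: [-180.0, -0.0, 79.2]
force: [0.6, 0.4, -3.2]
gripper_width: 56.5
gripper_force: 24.9
```

Emit:
step_arm --pt "0 0 0.02" --pt "0 0 0.04" --pt "0 0 0.06" --pt "0 0 0.07" --pt "0 0 0.074" --pt "0 0 0.074" --pt "0 0 0.074" --turn '[0,0,0,0,0,0,0]'

```text
time_s: 6.58
ee_pos: [503.8, 58.0, 138.7]
ee_rot: [180.0, -0.0, 79.2]
force: [0.6, 0.1, -3.5]
gripper_width: 56.2
gripper_force: 24.9
```

No contact, and it is inside the slot. I go down gently until the deck carries the block.

Emit:
step_arm --pt "0 0 0.003" --pt "0 0 0.006" --pt "0 0 0.006" --pt "0 0 0.006" --turn '[0,0,0,0]'

```text
time_s: 7.08
ee_pos: [503.7, 58.0, 137.3]
ee_rot: [180.0, -0.0, 79.2]
force: [-1.2, -0.3, 3.6]
gripper_width: 56.2
gripper_force: 24.9
```

Run:
```python
from workcell import env,cams
import cv2,pickle
print(env.state()['force'])
f=cams.grab_frame('side');pickle.dump(f,open('s3.pkl','wb'))
cv2.imwrite('pics/s3.png',cv2.resize(f['color'][120:240,200:320],None,fx=5,fy=5,interpolation=cv2.INTER_CUBIC))
```

```text
[-1.19488683 -0.2987525   3.55105541]
```

View pics/s3.png

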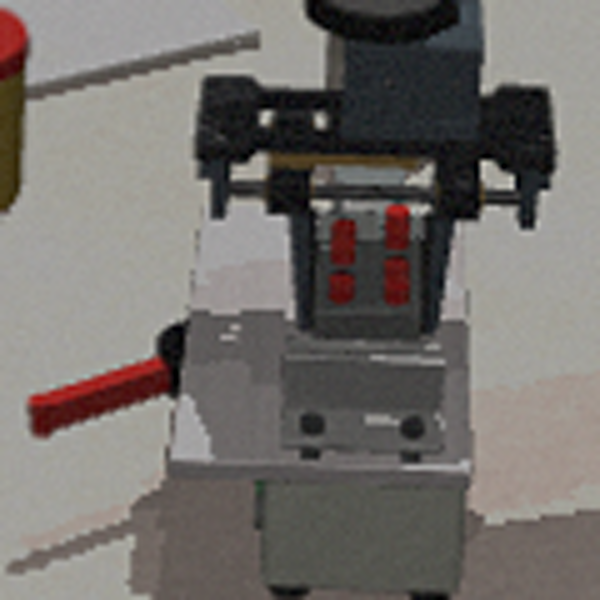

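The block sits on the deck between the jaw and the fence, with its end at about (370,320) behind the fence top. I release it and rise.

Emit:
step_arm --pt "0 0 0" --pt "0 0 0" --pt "0 0 0" --pt "0 0 0" --pt "0 0 -0.03" --pt "0 0 -0.1" --pt "0 0 -0.22" --pt "0 0 -0.35" --pt "0 0 -0.45" --pt "0 0 -0.45" --turn '[0,0,0,0,0,0,0,0,0,0]' --fingers -1

```text
time_s: 8.38
ee_pos: [505.0, 58.1, 274.6]
ee_rot: [179.6, -0.1, 79.2]
force: [0.0, -0.3, 0.0]
gripper_width: 91.2
gripper_force: 0.0
```

Run:
```python
from workcell import env,cams
import cv2,pickle
s=env.state();print(s['ee_pos'],s['force'])
f=cams.grab_frame('side');pickle.dump(f,open('s4.pkl','wb'))
cv2.imwrite('pics/s4.png',cv2.resize(f['color'][125:245,195:315],None,fx=5,fy=5,interpolation=cv2.INTER_CUBIC))
```

```text
[504.97204748  58.12381531 274.62751858] [ 0.03077654 -0.34873395  0.00306829]
```

View pics/s4.png

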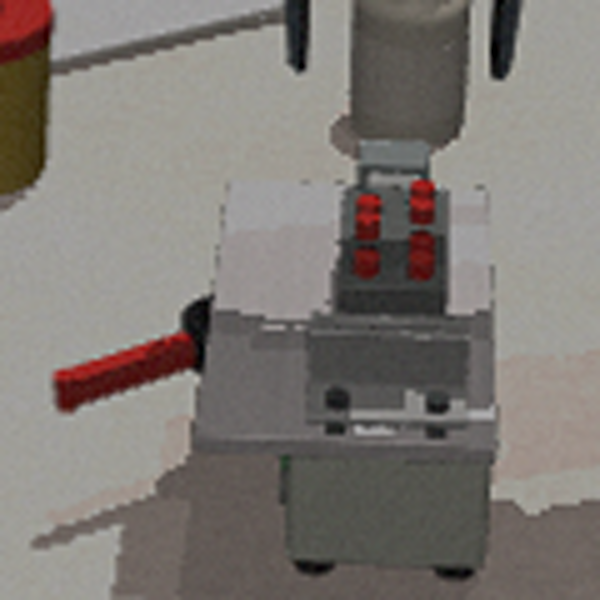

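Run:
```python
from fit import *
from mv import rel
f=pickle.load(open('s4.pkl','rb'));m=np.load('m.npy')
C=lambda p:(np.array(p,float)+.5)/5-.5+[195,125]
R=np.array([[np.cos(m[2]),-np.sin(m[2])],[np.sin(m[2]),np.cos(m[2])]]);c=W(m,[[-20,0,115]])[0]
print('block near top',((back(f,C([(338,287),(447,289)]),160)-c)[:,:2]@R).round(1).tolist())
ax=np.array([592.3,40.0]);t=(back(f,C([(60,375),(58,390)]),[98,90]))
print('tip',t.round(1),np.arctan2(*(t[:,:2]-ax).T[::-1]))
phi=.387;rho=np.array([np.cos(phi),np.sin(phi)]);tt=np.array([np.sin(phi),-np.cos(phi)])
p=ax+70*rho-36*tt;psi=np.degrees(phi)+82
print(p,psi,rel([503.5,58.2,272.2,79.13],[*p,185,psi]))
a=np.radians(psi);d=ax-p;A=np.array([np.cos(a)*d[0]+np.sin(a)*d[1],np.sin(a)*d[0]-np.cos(a)*d[1]]);print('A',A)
for dl in(.01,.02,.03,.05,.1,.15,.2):
    Q=np.array([[np.cos(dl),-np.sin(dl)],[np.sin(dl),np.cos(dl)]]);print(dl,((A-Q@A)/300).round(4),round(dl/2/np.pi,4))
```

```text
block near top [[27.6, 53.2], [-27.4, 51.6]]
tip [[681.2  74.2  98. ]
 [682.8  76.3  90. ]] [0.36704917 0.38116445]
[643.53635097  99.7564753 ] 104.17346667156286 ([0.2241, 0.4323, 0.2907], np.float64(-0.0696))
A [-45.39176754 -64.30853318]
0.01 [-0.0022  0.0015] 0.0016
0.02 [-0.0043  0.003 ] 0.0032
0.03 [-0.0065  0.0044] 0.0048
0.05 [-0.0109  0.0073] 0.008
0.1 [-0.0222  0.014 ] 0.0159
0.15 [-0.0337  0.0202] 0.0239
0.2 [-0.0456  0.0258] 0.0318
```

The block is centred at about x 0, y +2.4 mm in the cradle. Now the closed hand goes to the +y side of the wing.

Emit:
step_arm --pt "0.1 0.15 0" --pt "0.2 0.3 0" --pt "0.224 0.4 0" --pt "0.224 0.432 0.1" --pt "0.224 0.432 0.25" --pt "0.224 0.432 0.291" --pt "0.224 0.432 0.291" --pt "0.224 0.432 0.291" --turn '[-0.02,-0.045,-0.0696,-0.0696,-0.0696,-0.0696,-0.0696,-0.0696]' --fingers 1 --force 20

```text
time_s: 9.43
ee_pos: [644.4, 99.8, 186.3]
ee_rot: [179.8, 0.0, 104.2]
force: [0.3, 0.5, -0.5]
gripper_width: 14.2
gripper_force: 0.0
```

Emit:
step_arm --pt "0 0 0.1" --pt "0 0 0.2" --pt "0 0 0.28" --pt "0 0 0.33" --pt "0 0 0.33" --pt "0 0 0.33" --turn '[0,0,0,0,0,0]'

```text
time_s: 10.18
ee_pos: [644.6, 99.8, 87.0]
ee_rot: [179.8, 0.0, 104.2]
force: [0.2, -0.1, 0.6]
gripper_width: 0.7
gripper_force: 0.0
```

Run:
```python
from workcell import env,cams
import cv2,pickle
s=env.state();print(s['ee_pos'],s['force'],s['torque'],s['gripper_width'])
f=cams.grab_frame('side')
cv2.imwrite('pics/s5.png',cv2.resize(f['color'][125:245,175:315],None,fx=5,fy=5,interpolation=cv2.INTER_CUBIC))
```

```text
[644.57300189  99.77539937  86.96767184] [ 0.15985428 -0.1469492   0.57892294] [-0.0873891   0.04018007  0.00452251] 0.7273038723827727
```

View pics/s5.png

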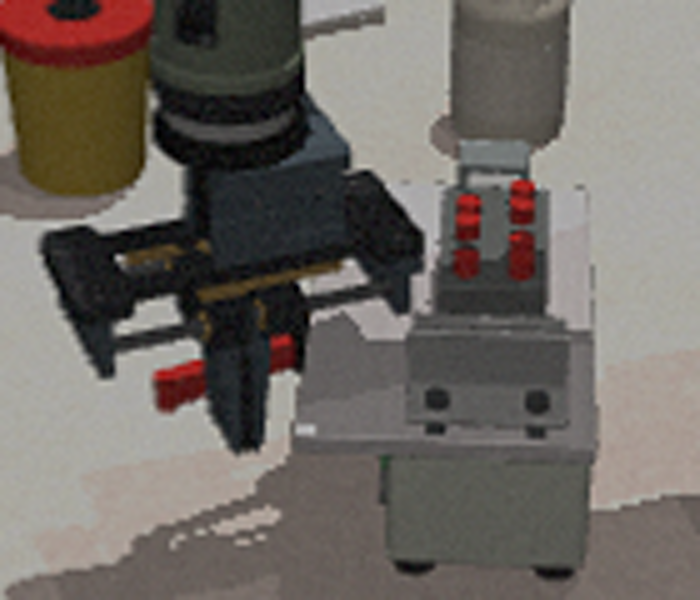

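Emit:
step_arm --pt "-0.0043 0.003 0" --pt "-0.0087 0.0059 0" --pt "-0.0131 0.0087 0" --pt "-0.0176 0.0114 0" --pt "-0.0222 0.014 0" --turn '[0.0032,0.0064,0.0095,0.0127,0.0159]'

```text
time_s: 10.85
ee_pos: [649.3, 94.1, 85.4]
ee_rot: [-180.0, -0.0, 98.4]
force: [0.2, 0.3, -0.7]
gripper_width: 0.7
gripper_force: 0.0
```

Emit:
step_arm --pt "-0.0043 0.003 0" --pt "-0.0087 0.0059 0" --pt "-0.0131 0.0087 0" --pt "-0.0176 0.0114 0" --pt "-0.0222 0.014 0" --turn '[0.0032,0.0064,0.0095,0.0127,0.0159]'

```text
time_s: 11.48
ee_pos: [654.0, 89.1, 85.4]
ee_rot: [-179.9, -0.1, 92.7]
force: [-1.5, 6.1, 0.1]
gripper_width: 0.3
gripper_force: 2.7
```

Emit:
step_arm --pt "-0.0043 0.003 0" --pt "-0.0087 0.0059 0" --pt "-0.0131 0.0087 0" --pt "-0.0176 0.0114 0" --pt "-0.0222 0.014 0" --turn '[0.0032,0.0064,0.0095,0.0127,0.0159]'

```text
time_s: 12.1
ee_pos: [658.5, 84.1, 85.5]
ee_rot: [-179.9, -0.2, 87.0]
force: [-1.4, 6.4, 0.2]
gripper_width: 0.5
gripper_force: 3.5
```

Contact: the free push is about 6.4 N. I carry on.

Emit:
step_arm --pt "-0.0043 0.003 0" --pt "-0.0087 0.0059 0" --pt "-0.0131 0.0087 0" --pt "-0.0176 0.0114 0" --pt "-0.0222 0.014 0" --turn '[0.0032,0.0064,0.0095,0.0127,0.0159]'

```text
time_s: 12.72
ee_pos: [663.0, 77.3, 85.5]
ee_rot: [180.0, -0.2, 81.2]
force: [0.0, 7.3, -0.4]
gripper_width: 0.5
gripper_force: 3.5
```

Emit:
step_arm --pt "-0.0043 0.003 0" --pt "-0.0087 0.0059 0" --pt "-0.0131 0.0087 0" --pt "-0.0176 0.0114 0" --pt "-0.0222 0.014 0" --turn '[0.0032,0.0064,0.0095,0.0127,0.0159]'

```text
time_s: 13.35
ee_pos: [666.9, 70.2, 85.6]
ee_rot: [179.9, -0.3, 75.5]
force: [1.3, 7.3, -1.4]
gripper_width: 0.5
gripper_force: 3.5
```

Emit:
step_arm --pt "-0.0043 0.003 0" --pt "-0.0087 0.0059 0" --pt "-0.0131 0.0087 0" --turn '[0.0032,0.0064,0.0095]'

```text
time_s: 13.72
ee_pos: [668.9, 65.7, 85.6]
ee_rot: [179.9, -0.3, 72.1]
force: [2.6, 7.3, -1.4]
gripper_width: 0.3
gripper_force: 3.5
```

Emit:
step_arm --pt "-0.0043 0.003 0" --pt "-0.0087 0.0059 0" --pt "-0.0131 0.0087 0" --turn '[0.0032,0.0064,0.0095]'

```text
time_s: 14.1
ee_pos: [670.6, 61.2, 85.7]
ee_rot: [179.9, -0.3, 68.7]
force: [3.6, 6.9, -1.7]
gripper_width: 0.5
gripper_force: 3.5
```

Emit:
step_arm --pt "-0.0043 0.003 0" --pt "-0.0087 0.0059 0" --pt "-0.0131 0.0087 0" --turn '[0.0032,0.0064,0.0095]'

```text
time_s: 14.48
ee_pos: [672.0, 56.5, 85.7]
ee_rot: [179.8, -0.3, 65.3]
force: [5.3, 6.7, -2.2]
gripper_width: 0.4
gripper_force: 3.5
```

Emit:
step_arm --pt "-0.0043 0.003 0" --pt "-0.0087 0.0059 0" --turn '[0.0032,0.0064]'

```text
time_s: 14.72
ee_pos: [672.8, 53.3, 85.8]
ee_rot: [179.8, -0.4, 62.9]
force: [4.9, 6.1, -1.6]
gripper_width: 0.3
gripper_force: 3.5
```

Emit:
step_arm --pt "-0.0043 0.003 0" --pt "-0.0087 0.0059 0" --turn '[0.0032,0.0064]'

```text
time_s: 14.98
ee_pos: [673.4, 50.1, 85.8]
ee_rot: [179.8, -0.4, 60.6]
force: [5.0, 6.8, -2.2]
gripper_width: 0.5
gripper_force: 3.5
```

Emit:
step_arm --pt "-0.0043 0.003 0" --pt "-0.0087 0.0059 0" --turn '[0.0032,0.0064]'

```text
time_s: 15.22
ee_pos: [673.9, 46.9, 85.9]
ee_rot: [179.8, -0.4, 58.4]
force: [6.7, 6.1, -3.1]
gripper_width: 1.2
gripper_force: 3.5
```

Run:
```python
from workcell import env,cams
import cv2,pickle,numpy as np
for n in('top','side'):
    f=cams.grab_frame(n)
    s=env.state();print(s['time_s'],s['ee_pos'],s['ee_rot'][2],s['force'].round(2),s['torque'].round(3))
    pickle.dump(f,open('w_'+n+'.pkl','wb'))
t=pickle.load(open('w_top.pkl','rb'))['color'][150:225,210:310];s=pickle.load(open('w_side.pkl','rb'))['color'][125:225,190:310]
a=cv2.resize(t,(600,450)[::1],interpolation=cv2.INTER_CUBIC)
cv2.imwrite('pics/w.png',cv2.resize(s,(720,600),interpolation=cv2.INTER_CUBIC));cv2.imwrite('pics/wt.png',a)
```

```text
15.275 [673.87165756  46.6085391   85.86517726] 58.30639697470948 [ 4.88  6.84 -3.78] [ 1.026 -0.86   0.078]
15.325 [673.80818035  46.63235651  85.88748598] 58.36452251497465 [ 5.84  4.44 -2.36] [ 0.965 -0.792  0.094]
```

View pics/w.png

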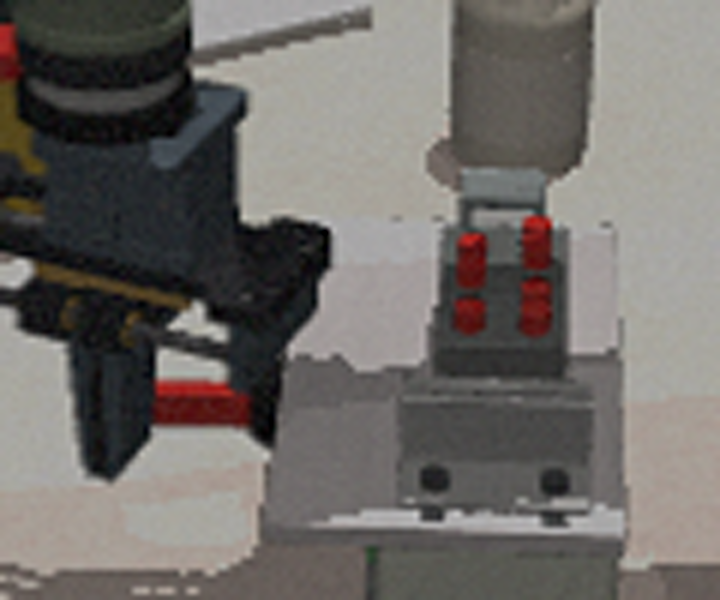

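Run:
```python
from fit import *
m=np.load('m.npy');ax=np.array([592.3,40.0])
f=pickle.load(open('w_side.pkl','rb'));C=lambda p:(np.array(p,float)+.5)/6-.5+[190,125]
def red(f):
    c=f['color'].astype(int);return (c[...,2]>90)&(c[...,2]>2*c[...,1])&(c[...,2]>2*c[...,0])
M=red(f)
# column-wise top/bottom of the red wing in the side image between cols 214..233, rows 185..200
for u in range(214,234,2):
    r=np.where(M[180:205,u])[0]+180;print(u,r.min() if len(r) else None,r.max() if len(r) else None,end='; ')
print()
for pts,z in(([(155,423),(250,426)],78),([(155,383),(250,384)],98)):
    X=back(f,C(pts),z);d=X[0]-X[1];print(X[:,:2].round(1).tolist(),'phi',np.arctan2(d[1],d[0]))
# score by model: render the red bar with knob angle in both cams
import itertools
for n in('top','side'):
    f=pickle.load(open('w_'+n+'.pkl','rb'));M=red(f);res=[]
    for k in np.arange(.4,1.3,.05):
        phi=m[2]+.7-k;c,s=np.cos(phi),np.sin(phi)
        P3=[[ax[0]+c*r-s*w,ax[1]+s*r+c*w,z] for r in(28,101) for w in(-6,6) for z in(78,98)]
        im=np.zeros(M.shape,np.uint8);cv2.fillConvexPoly(im,cv2.convexHull(proj(f,P3).round().astype(np.int32)),1)
        res.append((round(k,2),int((M&(im>0)).sum())))
    print(n,res)
```

```text
214 None None; 216 189 190; 218 189 190; 220 189 190; 222 189 190; 224 189 190; 226 189 190; 228 190 191; 230 191 192; 232 None None; 
[[654.7, 27.1], [612.4, 35.0]] phi -0.18457443619113917
[[653.9, 24.6], [611.7, 30.9]] phi -0.14776017456891194
top [(np.float64(0.4), 2), (np.float64(0.45), 3), (np.float64(0.5), 3), (np.float64(0.55), 11), (np.float64(0.6), 13), (np.float64(0.65), 18), (np.float64(0.7), 18), (np.float64(0.75), 18), (np.float64(0.8), 17), (np.float64(0.85), 16), (np.float64(0.9), 14), (np.float64(0.95), 8), (np.float64(1.0), 6), (np.float64(1.05), 4), (np.float64(1.1), 2), (np.float64(1.15), 2), (np.float64(1.2), 0), (np.float64(1.25), 0)]
side [(np.float64(0.4), 7), (np.float64(0.45), 9), (np.float64(0.5), 11), (np.float64(0.55), 23), (np.float64(0.6), 28), (np.float64(0.65), 28), (np.float64(0.7), 29), (np.float64(0.75), 29), (np.float64(0.8), 29), (np.float64(0.85), 29), (np.float64(0.9), 29), (np.float64(0.95), 31), (np.float64(1.0), 30), (np.float64(1.05), 29), (np.float64(1.1), 29), (np.float64(1.15), 29), (np.float64(1.2), 28), (np.float64(1.25), 25)]
```

All ten pictures are used; from here I go by force and code. Knob is about 0.75 rad and still free at 7.5 to 8 N. Next are single-row steps with a reading each.

Emit:
step_arm --pt "-0.0043 0.003 0" --turn '[0.0032]'

```text
time_s: 15.45
ee_pos: [674.0, 45.3, 85.9]
ee_rot: [179.8, -0.4, 57.2]
force: [6.6, 6.3, -1.5]
gripper_width: 0.1
gripper_force: 3.5
```

Emit:
step_arm --pt "-0.0043 0.003 0" --turn '[0.0032]'

```text
time_s: 15.58
ee_pos: [674.2, 43.6, 85.9]
ee_rot: [179.8, -0.4, 56.0]
force: [6.5, 5.4, -3.2]
gripper_width: 0.2
gripper_force: 3.5
```

Emit:
step_arm --pt "-0.0043 0.003 0" --turn '[0.0032]'

```text
time_s: 15.7
ee_pos: [674.4, 42.1, 86.0]
ee_rot: [179.8, -0.4, 54.9]
force: [6.6, 5.9, -2.7]
gripper_width: 0.1
gripper_force: 3.7
```

Emit:
step_arm --pt "-0.0043 0.003 0" --turn '[0.0032]'

```text
time_s: 15.82
ee_pos: [674.4, 40.5, 86.0]
ee_rot: [179.8, -0.4, 53.7]
force: [6.3, 5.7, -2.4]
gripper_width: 0.9
gripper_force: 3.7
```

Emit:
step_arm --pt "-0.0043 0.003 0" --turn '[0.0032]'

```text
time_s: 15.95
ee_pos: [674.5, 38.9, 86.0]
ee_rot: [179.8, -0.4, 52.6]
force: [6.4, 6.6, -2.6]
gripper_width: 0.2
gripper_force: 3.7
```

Emit:
step_arm --pt "-0.0043 0.003 0" --turn '[0.0032]'

```text
time_s: 16.08
ee_pos: [674.5, 37.3, 86.0]
ee_rot: [179.8, -0.4, 51.4]
force: [7.1, 6.4, -2.3]
gripper_width: 0.5
gripper_force: 3.7
```

Emit:
step_arm --pt "-0.0043 0.003 0" --turn '[0.0032]'

```text
time_s: 16.2
ee_pos: [674.5, 35.6, 86.1]
ee_rot: [179.7, -0.5, 50.3]
force: [6.6, 6.1, -2.2]
gripper_width: 0.5
gripper_force: 3.7
```

Emit:
step_arm --pt "-0.0043 0.003 0" --turn '[0.0032]'

```text
time_s: 16.32
ee_pos: [674.5, 34.0, 86.1]
ee_rot: [179.7, -0.5, 49.1]
force: [7.5, 5.1, -2.6]
gripper_width: 0.2
gripper_force: 3.7
```

Emit:
step_arm --pt "-0.0043 0.003 0" --turn '[0.0032]'

```text
time_s: 16.45
ee_pos: [674.4, 32.4, 86.2]
ee_rot: [179.7, -0.5, 48.0]
force: [6.9, 5.5, -2.6]
gripper_width: 0.5
gripper_force: 3.7
```

Emit:
step_arm --pt "-0.0043 0.003 0" --turn '[0.0032]'

```text
time_s: 16.58
ee_pos: [674.3, 30.8, 86.2]
ee_rot: [179.7, -0.5, 46.8]
force: [6.3, 5.6, -2.8]
gripper_width: 0.7
gripper_force: 3.7
```

Emit:
step_arm --pt "-0.0043 0.003 0" --turn '[0.0032]'

```text
time_s: 16.7
ee_pos: [674.1, 29.2, 86.2]
ee_rot: [179.7, -0.5, 45.7]
force: [7.2, 5.4, -3.0]
gripper_width: 0.4
gripper_force: 3.7
```

Emit:
step_arm --pt "-0.0043 0.003 0" --turn '[0.0032]'

```text
time_s: 16.82
ee_pos: [674.0, 27.6, 86.3]
ee_rot: [179.7, -0.5, 44.5]
force: [7.5, 4.7, -2.9]
gripper_width: 0.6
gripper_force: 3.8
```

Emit:
step_arm --pt "-0.0043 0.003 0" --turn '[0.0032]'

```text
time_s: 16.95
ee_pos: [673.8, 25.9, 86.3]
ee_rot: [179.7, -0.5, 43.4]
force: [7.5, 5.0, -1.9]
gripper_width: 0.4
gripper_force: 3.8
```

Emit:
step_arm --pt "-0.0043 0.003 0" --turn '[0.0032]'

```text
time_s: 17.08
ee_pos: [673.5, 24.3, 86.4]
ee_rot: [179.7, -0.5, 42.2]
force: [7.7, 4.6, -3.3]
gripper_width: 0.5
gripper_force: 3.8
```

Emit:
step_arm --pt "-0.0043 0.003 0" --turn '[0.0032]'

```text
time_s: 17.2
ee_pos: [673.3, 22.7, 86.4]
ee_rot: [179.7, -0.5, 41.1]
force: [8.2, 5.1, -1.9]
gripper_width: 0.5
gripper_force: 3.8
```

Emit:
step_arm --pt "-0.0043 0.003 0" --turn '[0.0032]'

```text
time_s: 17.32
ee_pos: [673.0, 21.2, 86.4]
ee_rot: [179.7, -0.5, 39.9]
force: [8.2, 4.0, -2.1]
gripper_width: 0.6
gripper_force: 3.8
```

Emit:
step_arm --pt "-0.0043 0.003 0" --turn '[0.0032]'

```text
time_s: 17.45
ee_pos: [672.6, 19.6, 86.5]
ee_rot: [179.7, -0.6, 38.8]
force: [8.2, 3.6, -3.1]
gripper_width: 0.4
gripper_force: 3.8
```

Emit:
step_arm --pt "-0.0043 0.003 0" --turn '[0.0032]'

```text
time_s: 17.58
ee_pos: [672.3, 18.0, 86.5]
ee_rot: [179.7, -0.6, 37.6]
force: [9.1, 4.1, -3.5]
gripper_width: 0.2
gripper_force: 3.8
```

Emit:
step_arm --pt "-0.0043 0.003 0" --turn '[0.0032]'

```text
time_s: 17.7
ee_pos: [671.9, 16.4, 86.5]
ee_rot: [179.7, -0.6, 36.5]
force: [8.2, 4.0, -1.3]
gripper_width: 0.5
gripper_force: 3.8
```

Emit:
step_arm --pt "-0.0043 0.003 0" --turn '[0.0032]'

```text
time_s: 17.82
ee_pos: [671.4, 14.9, 86.6]
ee_rot: [179.7, -0.6, 35.3]
force: [8.5, 4.2, -1.8]
gripper_width: 0.5
gripper_force: 3.8
```

Emit:
step_arm --pt "-0.0043 0.003 0" --turn '[0.0032]'

```text
time_s: 17.95
ee_pos: [671.0, 13.4, 86.6]
ee_rot: [179.7, -0.6, 34.2]
force: [9.2, 4.4, -2.2]
gripper_width: -0.1
gripper_force: 4.1
```

Emit:
step_arm --pt "-0.0043 0.003 0" --turn '[0.0032]'

```text
time_s: 18.08
ee_pos: [670.7, 12.0, 86.6]
ee_rot: [179.7, -0.6, 33.0]
force: [9.8, 3.6, -2.2]
gripper_width: 0.5
gripper_force: 4.5
```

The push is rising, so the bite has probably begun; smaller batches now.

Emit:
step_arm --pt "-0.0043 0.003 0" --turn '[0.0032]'

```text
time_s: 18.2
ee_pos: [670.5, 10.7, 86.7]
ee_rot: [179.7, -0.7, 31.9]
force: [10.6, 4.6, -3.3]
gripper_width: 0.6
gripper_force: 4.8
```

Emit:
step_arm --pt "-0.0043 0.003 0" --turn '[0.0032]'

```text
time_s: 18.32
ee_pos: [670.1, 9.4, 86.7]
ee_rot: [179.7, -0.7, 30.7]
force: [11.1, 5.4, -3.4]
gripper_width: 0.2
gripper_force: 5.1
```

Emit:
step_arm --pt "-0.0043 0.003 0" --turn '[0.0032]'

```text
time_s: 18.45
ee_pos: [669.7, 8.1, 86.8]
ee_rot: [179.7, -0.8, 29.5]
force: [11.5, 4.7, -4.0]
gripper_width: 0.2
gripper_force: 5.5
```

Emit:
step_arm --pt "-0.0043 0.003 0" --turn '[0.0032]'

```text
time_s: 18.58
ee_pos: [669.4, 6.7, 86.8]
ee_rot: [179.7, -0.8, 28.4]
force: [12.0, 6.4, -4.3]
gripper_width: 0.8
gripper_force: 5.8
```

About 1.55 times the free push, or roughly 21 to 23 N of grip. I stop, back off and rise.

Emit:
step_arm --pt "0.02 0 0" --pt "0.06 0 0" --pt "0.1 0 0" --pt "0.1 0 -0.1" --pt "0.1 0 -0.3" --pt "0.1 0 -0.5" --pt "0.1 0 -0.6" --pt "0.1 0 -0.6" --pt "0.1 0 -0.6" --turn '[0,0,0,0,0,0,0,0,0]'

```text
time_s: 19.7
ee_pos: [689.0, 19.4, 263.5]
ee_rot: [-179.9, 0.2, 28.5]
force: [0.2, -0.5, -0.9]
gripper_width: 0.2
gripper_force: 0.0
```

Run:
```python
from workcell import env,cams
from fit import *
m=np.load('m.npy');ax=np.array([592.3,40.0])
s=env.state();print(s['ee_pos'],s['force'])
f=cams.grab_frame('side');M=f['color'].astype(int);M=(M[...,2]>70)&(M[...,2]>2*M[...,1])&(M[...,2]>2*M[...,0])
res=[]
for k in np.arange(.9,1.5,.05):
    phi=m[2]+.7-k;c,s=np.cos(phi),np.sin(phi)
    P3=[[ax[0]+c*r-s*w,ax[1]+s*r+c*w,z] for r in(28,101) for w in(-6,6) for z in(78,98)]
    im=np.zeros(M.shape,np.uint8);cv2.fillConvexPoly(im,cv2.convexHull(proj(f,P3).round().astype(np.int32)),1)
    res.append((round(float(k),2),int((M&(im>0)).sum())))
print(res)
# caps: red centroids, before (s4) and now, at z=170 in the cradle frame
c0=W(m,[[-20,0,115]])[0];R=np.array([[np.cos(m[2]),-np.sin(m[2])],[np.sin(m[2]),np.cos(m[2])]])
for g in(pickle.load(open('s4.pkl','rb')),f):
    c=g['color'].astype(int);Q=(c[...,2]>80)&(c[...,2]>2*c[...,1])&(c[...,2]>2*c[...,0]);v,u=np.where(Q[150:190,255:295])
    X=back(g,[[u.mean()+255,v.mean()+150]],168)-c0;print(len(u),(X[:,:2]@R).round(1))
```

```text
[688.97242305  19.41633413 263.53358302] [ 0.20168071 -0.48976577 -0.92922059]
[(0.9, 88), (0.95, 97), (1.0, 107), (1.05, 121), (1.1, 152), (1.15, 163), (1.2, 165), (1.25, 164), (1.3, 161), (1.35, 142), (1.4, 124), (1.45, 97)]
96 [[-1.3  5.5]]
113 [[-2.2 15.5]]
```

```bash
python3 -c "
from workcell import env
print(env.job_done())"
```

```text
the job is handed in; nothing more can be done
None
```

The job is handed in: the block stands flat on the deck, pressed against the fence by an estimated 21–23 N. I stopped the wing at about 1.55 times its free push, and the hand is clear; the verdict was not reported.

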